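# Dry layout of amplifier parts on a chassis plate

## Task

Lay the amplifier parts out on the bare aluminium chassis plate, each flat on it and centred on the black line drawn across it: the copper heat spreader straight in front of the transformer and the gold jack plate straight in front of the capacitor can, both with their long sides along the line. Set the grey potting box centred on top of the heat spreader, long side along long side, and stand the tan tube base upright on the line midway between the heat spreader and the jack plate. Leave the amber canister and the control knob where they are on the grey mat, and let go of everything.

Things in the scene. Friction and masses are not known exactly. Their poses are not given: they have to be found in the camera images.
- chassis: Fixed bare aluminium plate 200 x 300 x 4 mm, low front panel (22 mm high, 3 black knobs) on the robot-side edge, 3 mm black line across it along y. Origin: middle of the line, at desk level (plate top 4 mm higher). x: front panel (x -80 mm) to back edge (x +120); 'in front of' = towards -x; y: left seen from the robot, +-150 mm. Lies left or right on the desk, loose parts on the other side.
- transformer: Mains transformer fixed at the back of the chassis plate, a dark steel block with copper windings, 46 x 60 mm (x, y; foot flange 74 mm in y), 45 mm high. Origin: centre of its underside, on the plate's top, 86 to 96 mm behind the line; axes parallel to the chassis'. It may be at the left or the right end.
- capacitor: Capacitor can fixed at the back of the chassis plate, an upright aluminium cylinder 36 mm across with a black foot ring 39 mm across, 50 mm high, 170 mm to one side of the transformer and level with it. Origin: centre of its underside, on the plate's top; axes parallel to the chassis'.
- spreader: Loose copper heat spreader, a flat solid slab 52 x 76 x 10 mm (x, y, z; long side along y), about 0.33 kg. Origin: centre of its underside, z up. All loose parts start on a fixed grey mat 260 x 300 mm, its top 3 mm above the desk.
- potting_box: Loose grey potting box with dark resin top, a solid block 38 x 52 x 28 mm (x, y, z; long side along y), about 0.11 kg. Origin: centre of its underside, z up.
- jack_plate: Loose gold RCA jack plate: a gold plate on a black insulating block, together 26 x 60 x 16 mm (x, y, z; long side along y), with two gold jacks 13 mm across standing on top, 14 mm either side of the centre along y, up to 29 mm above the underside; about 0.08 kg. Origin: centre of its underside, z up.
- tube_base: Loose tan bakelite tube base, an upright round piece 34 mm across up to 21 mm height, then 29 mm across up to 26 mm, with a ring of pin holes on top; about 0.045 kg. Origin: centre of its underside, z up.
- canister: Bystander: amber glass screw-top canister of standoffs, 54 mm across, 69 mm high with its black cap, loose on the mat. Origin: centre of its underside.
- knob: Bystander: aluminium control knob, 38 mm across at its dark skirt, 17 mm high, loose on the mat. Origin: centre of its underside.
Not all that is in view belongs to the job. What is shaped like the potting_box but blue or red is not meant. There is more than one size of the tube_base; the one meant has the size given above.

How it is judged (in metres and radians):
At the end, for the whole second after the job is handed in: At rest, flat: spreader and jack plate within 12 mm of the line and of straight before transformer, capacitor; tube base within 12 mm of the line, 70-100 mm from both (centres); box on spreader, centred within 10 mm; long sides within 0.2 rad of the line (box: of spreader); upright within 0.1 rad (x of spreader in the frame of chassis between -0.012 and 0.012 m and z of spreader in the frame of chassis between 0.001 and 0.007 m and x of jack_plate in the frame of chassis between -0.012 and 0.012 m and z of jack_plate in the frame of chassis between 0.001 and 0.007 m and x of tube_base in the frame of chassis between -0.012 and 0.012 m and z of tube_base in the frame of chassis between 0.001 and 0.007 m and y of spreader in the frame of transformer between -0.012 and 0.012 m and y of jack_plate in the frame of capacitor between -0.012 and 0.012 m and x of potting_box in the frame of spreader between -0.01 and 0.01 m and y of potting_box in the frame of spreader between -0.01 and 0.01 m and z of potting_box in the frame of spreader between 0.007 and 0.013 m and horizontal distance between tube_base and spreader between 0.07 and 0.1 m and horizontal distance between tube_base and jack_plate between 0.07 and 0.1 m and angle between the y axis of each of spreader, jack_plate and the y axis of chassis, either way round below 0.2 rad and angle between the y axis of potting_box and the y axis of spreader, either way round below 0.2 rad and angle between each of spreader, potting_box, jack_plate, tube_base's own z axis and vertical below 0.1 rad and linear speed of each of spreader, potting_box, jack_plate, tube_base below 0.01 m/s and angular speed of each of spreader, potting_box, jack_plate, tube_base below 0.1 rad/s); the robot touches nothing.
It fails at once if the amber canister pushed or lifted (moved more than 20 mm) (distance of canister from where it was at the start of the episode above 0.02 m).
It fails at once if the control knob pushed or lifted (moved more than 20 mm) (distance of knob from where it was at the start of the episode above 0.02 m).
It also fails if it takes over 109 s, if anything falls off the work surface, if the arm or the gripper's body presses on something with over 40 N, if the wrist force passes 120 N, or if a joint passes its speed limit or range.

## Robot

A 7-joint arm with a two-finger parallel gripper is mounted at the origin on the work surface. World frame = base frame: x ahead of the robot, y to its left, z up, the work surface at z = 0. Lengths are in mm, angles in rad, forces in N, time in s.
With the tool pointing down it reaches from about 425 to 825 mm from the base axis. Payload 3.6 kg.
Tool frame: the origin (TCP) lies between the finger pads; the fingertips stand robot.tips_ahead ahead of it and the grasp point (between the pads) is the TCP (robot.tips_ahead is the distance from the TCP to the fingertips, in mm); z points along the fingers, y is the line along which they close (so a half turn about z gives the same grasp; the last joint's range is limited). The gripper opens to 93 mm and grips with 3 to 60 N. Pads are 15 mm wide; open, the fingers measure 128 mm over their backs; the gripper's body (75 mm by 188 mm) begins 65 mm behind the grasp point.
Start: joints at [-1.327, 0.615, -0.013, 1.423, 0.008, 1.103, -0.04], TCP at [173.218, 626.465, 237.64] pointing down, gripper open.
Joint ranges: [-3.12, 3.12], [-0.3, 2.06], [-1.34, 1.32], [0.26, 2.42], [-1.36, 4.5], [0.01, 1.98], [-2.84, 2.84]. Speed limits (rad/s): [2.79, 2.79, 3.14, 3.14, 3.14, 3.14, 3.14].

## Interface

Orientations are given as a unit quaternion [w, x, y, z].
In Python, from rig import robot gives the robot as it stands.
- The arm moves only by the tool step_arm, never from a script. Its argument "moves" is a list that holds one entry, the list of rows, each a list of 6 numbers: the shift along the world's x, y, z in mm, then the turn, a rotation vector about the world's x, y, z in degrees. A call has exactly 8 rows; each row is the pose to reach, as a shift and turn from the pose commanded when the call began; what a row does not reach only later rows make up. A row lasts 1/10 s, in which the tool goes at most 50 mm and 8.59 degrees, less where a joint would pass 70% of its speed; a pose out of reach is approached as far as the arm can. A call with a gripper value outside its range is refused whole. "grip" is the closure, from 0 (fully open) to 1 (shut), set as the call begins (left out, the last holds). The fingers move at their own pace and stop on an object; "newtons" is the grip in N (left out, the last holds). Time passes only in rows, so rows that repeat a pose let the fingers close, or fill a call up. It gives the time, the measured TCP pose, the force, the opening and the grip force at its end, in the units of the state.
- robot.state(): the state, without advancing time (a new reading comes with each control period).
- robot.grab_frame(name): name is "scene" or "side" or "wrist"; returns the picture (420x560x3 uint8, blue, green, red); there is no depth.
- robot.get_calibration(name): a dict with "K" (3x3 intrinsics, pixels), "camera_from_world" (4x4, takes a point from world to camera coordinates). Camera axes: x right, y up, looking along -z (the intrinsics and any distortion apply to the point x, -y, -z); pixel columns grow to the right and rows downward; lengths in mm; the calibration is good to about 2 mm. A picture is of the moment at which its call begins: read the wrist's pose just before it. get_calibration takes no time and is no camera call; for the wrist camera it gives the pose at the moment of the call.
- robot.hand_in(): hands the job in; it is judged then, once.
Trained networks look in the newest picture that a camera, given by its name, has taken for a name from the list of things; names that differ only in an ending like _2 or _b are one class to them, and where a whole thing is asked for, a point or a joint stands for the part that bears it (a point fixed in the world has none). Each returns a list of dicts, best first, with "conf" (0 to 1); they miss things now and then, are a little off and sometimes report something else, mostly with a low value. They report only what shows in the picture. A call takes as long as a camera call. They do not tell look-alikes from the thing itself.
- robot.find_in(camera, label): "location" ([column, row] in pixels, amid what is visible of it).
- robot.regions_of(camera, label): "region" (420x560 bool, what is visible of it) and "location" ([column, row] in pixels, amid what is visible of it).
- robot.tip_of(camera, label): "location" ([column, row] in pixels: a listed point, or the origin of a listed thing).
The state is a dict: "time": time; "joints": joint angles; "joint_vel": joint speeds; "joint_torque": joint torques, N m; "tool_pos": TCP position; "orientation": TCP orientation; "ft_force": force on the tool from outside, world axes, zero at the start; "ft_torque": the same for the moment, N m; "finger_gap": finger opening in mm; "gripper_force": force on a finger pad.
Only numpy, scipy, OpenCV 4.12 (cv2) and the standard library are available. Lean on these libraries where they do the work, as an engineer would, in place of code of your own. Each camera call takes 0.05 s, during which the arm holds its last target. There are 200 camera calls.

## Working session

There is one attempt and no reset: what is moved stays moved. The work goes in short steps, Python scripts to look and compute and a tool call to move; the robot and the scene stay as the last step left them, time stands still between calls to the robot, and variables do not carry over. Pictures are saved under pics/ and viewed, at most 14 in all, crops included, and the job is handed in when it is done.

Besides the shell and the picture viewer there is one more tool, called by a JSON object that holds its "name" and its "arguments". step_arm: Moves the arm, as the interface text tells. Its arguments: {"type":"object","properties":{"moves":{"type":"array","items":{"type":"array","items":{"type":"array","items":{"type":"number"}}}},"grip":{"type":"number"},"newtons":{"type":"number"}},"required":["moves"]}

```bash
ls; mkdir -p pics
cat > h.py <<'E'
import numpy as np, cv2
from rig import robot
def ray(cam,px,cal=None):
    c=cal or robot.get_calibration(cam);K=np.array(c["K"]);T=np.array(c["camera_from_world"])
    d=np.array(c.get("dist",np.zeros(5)),float) if "dist" in c else np.zeros(5)
    u=cv2.undistortPoints(np.array([[px]],float),K,d)[0,0]
    R=T[:3,:3];o=-R.T@T[:3,3];v=R.T@np.array([u[0],-u[1],-1.]);return o,v
def at_z(cam,px,z,cal=None):
    o,v=ray(cam,px,cal);return o+v*(z-o[2])/v[2]
def proj(cam,p,cal=None):
    c=cal or robot.get_calibration(cam);K=np.array(c["K"]);T=np.array(c["camera_from_world"])
    q=T[:3,:3]@np.array(p,float)+T[:3,3];q=K@np.array([q[0],-q[1],-q[2]]);return q[:2]/q[2]
E
python3 - <<'E'
from h import *
for c in ["scene","side","wrist"]:
    im=robot.grab_frame(c);cv2.imwrite(f"pics/{c}0.png",im)
    k=robot.get_calibration(c);print(c,list(k),np.round(k["K"],1).tolist(),np.round(k["camera_from_world"],3).tolist())
    if c=="wrist":continue
    for l in ["chassis","transformer","capacitor","spreader","potting_box","jack_plate","tube_base","canister","knob"]:
        print(l,[(np.round(d["location"]).tolist(),round(d["conf"],2)) for d in robot.find_in(c,l)])
print(robot.tips_ahead, robot.state())
E
```

```text
pics
scene ['K', 'camera_from_world'] [[392.1, 0.0, 274.2], [0.0, 392.1, 208.3], [0.0, 0.0, 1.0]] [[-0.416, 0.909, 0.011, 316.8], [-0.656, -0.308, 0.689, 322.447], [0.63, 0.279, 0.725, -1462.403], [0.0, 0.0, 0.0, 1.0]]
chassis [([384.0, 234.0], 0.86)]
transformer [([353.0, 248.0], 0.75), ([383.0, 235.0], 0.65)]
capacitor [([284.0, 191.0], 0.74), ([420.0, 259.0], 0.63), ([353.0, 250.0], 0.63)]
spreader [([286.0, 192.0], 0.91)]
potting_box [([168.0, 185.0], 0.78), ([212.0, 186.0], 0.7), ([210.0, 234.0], 0.62)]
jack_plate [([266.0, 211.0], 0.8)]
tube_base [([181.0, 218.0], 0.49)]
canister [([233.0, 162.0], 0.75)]
knob [([287.0, 192.0], 0.27), ([236.0, 160.0], 0.21)]
side ['K', 'camera_from_world'] [[434.7, 0.0, 273.9], [0.0, 434.7, 204.0], [0.0, 0.0, 1.0]] [[0.71, -0.704, -0.015, -455.456], [0.479, 0.468, 0.743, -303.712], [-0.516, -0.535, 0.669, -658.354], [0.0, 0.0, 0.0, 1.0]]
chassis [([175.0, 194.0], 0.6)]
transformer [([219.0, 173.0], 0.6)]
capacitor [([169.0, 154.0], 0.78)]
spreader [([245.0, 268.0], 0.6)]
potting_box [([371.0, 230.0], 0.95), ([362.0, 296.0], 0.85), ([439.0, 324.0
[... 587 characters left out ...]
01260745,  1.42339397,  0.00810395,
        1.10338582, -0.04041759]), 'joint_vel': array([-1.59694056e-03,  2.21204446e-03,  5.11451975e-05, -1.92124907e-03,
       -6.99240058e-04,  1.39818043e-03, -1.20036133e-03]), 'joint_torque': array([-1.47597348e-07, -4.58832765e+01,  2.09094733e-01, -1.66032583e+01,
       -6.10338058e-02,  1.32048337e-02,  3.08591996e-05]), 'tool_pos': array([173.22299704, 626.47179374, 237.66342795]), 'orientation': array([-1.89923778e-05,  1.34478208e-01,  9.90916551e-01, -4.01086250e-08]), 'ft_force': array([ 0.09294484, -0.58794247, -0.2091468 ]), 'ft_torque': array([ 0.00755452, -0.02324224, -0.01660697]), 'gripper_force': 0.0, 'finger_gap': 93.00620777649014}
```

Run:
```python
import cv2
for c,(x0,y0,x1,y1) in dict(scene=(120,120,470,320),side=(100,110,500,390)).items():
    im=cv2.imread(f"pics/{c}0.png");cv2.imwrite(f"pics/{c}0c.png",cv2.resize(im[y0:y1,x0:x1],None,fx=2,fy=2,interpolation=cv2.INTER_CUBIC))
```

```text
(no output)
```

View pics/scene0c.png

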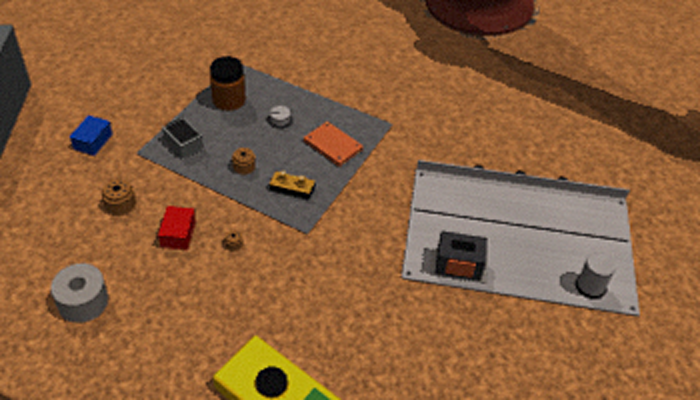

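View pics/side0c.png

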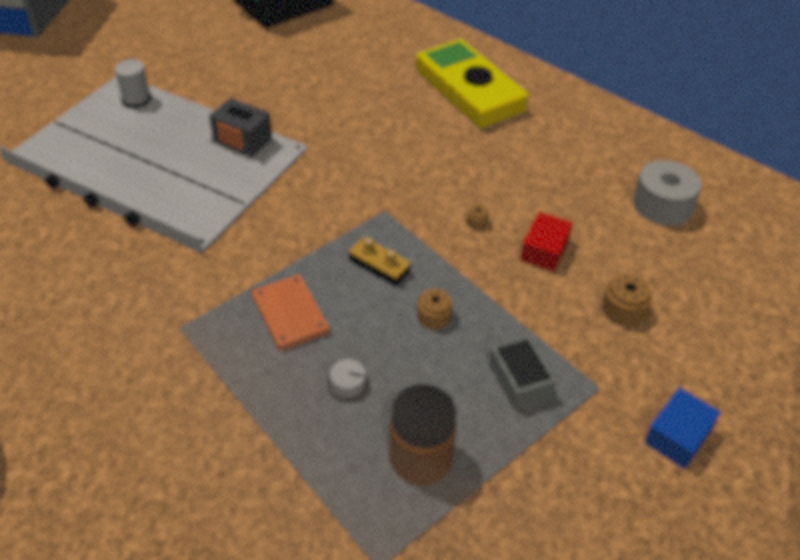

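The scene view shows the chassis at the robot's left, with the transformer at the −y end (scene ~351,248) and the can at the +y end (~416,259). The mat holds the grey box (~211,187), tube base (~241,200), jack plate (~266,211), spreader (~286,191), knob (~260,178) and canister (~233,162). The blue and red boxes and the other tube bases lie off the mat.

```bash
cat >> h.py <<'E'
from scipy.optimize import minimize, least_squares
def box(sx,sy,z0,z1):
    return np.array([[a*sx/2,b*sy/2,z] for a in(-1,1) for b in(-1,1) for z in(z0,z1)])
def cyl(r,z0,z1):
    t=np.linspace(0,2*np.pi,25)[:-1];return np.array([[r*np.cos(a),r*np.sin(a),z] for a in t for z in(z0,z1)])
M=dict(spreader=box(52,76,0,10),potting_box=box(38,52,0,28),jack_plate=np.vstack([box(26,60,0,16)]+[cyl(6.5,16,29)+[0,s,0] for s in(-14,14)]),
 tube_base=np.vstack([cyl(17,0,21),cyl(14.5,21,26)]),canister=cyl(27,0,69),knob=cyl(19,0,17))
def hullmask(cam,P,cal,s=4):
    q=np.array([proj(cam,p,cal) for p in P]);h=cv2.convexHull(np.float32(q*s+s/2))
    m=np.zeros((420*s,560*s),np.uint8);cv2.fillConvexPoly(m,np.int32(np.round(h)),255)
    return cv2.resize(m,(560,420),interpolation=cv2.INTER_AREA)/255.
def fit(name,obs,p0,z=3,yaw=True):
    """obs: list of (cam,cal,mask). returns x,y,yaw(deg),cost"""
    def P(v):
        c,s=np.cos(np.radians(v[2])),np.sin(np.radians(v[2]));m=M[name]
        return np.c_[v[0]+c*m[:,0]-s*m[:,1],v[1]+s*m[:,0]+c*m[:,1],z+m[:,2]]
    def cost(v): return sum(np.abs(hullmask(c,P(v),k)-m).sum()/m.sum() for c,k,m in obs)
    best=None
    for y0 in ([0,45,90,135] if yaw else [0]):
        f=(lambda w:cost(w)) if yaw else (lambda w:cost([w[0],w[1],0]))
        x0=[p0[0],p0[1],y0][:3 if yaw else 2]
        S=np.array([x0]+[np.array(x0)+d for d in np.eye(len(x0))*[12,12,25][:len(x0)]])
        r=minimize(f,x0,method="Nelder-Mead",options=dict(initial_simplex=S,xatol=.2,fatol=1e-3,maxfev=120))
        if best is None or r.fun<best.fun:best=r
    return np.round(best.x,1).tolist(),round(best.fun,3)
E
python3 - <<'E'
from h import *
near=dict(spreader=(286,191),potting_box=(211,187),jack_plate=(266,211),tube_base=(241,200),canister=(233,162),knob=(260,178))
C={c:robot.get_calibration(c) for c in("scene","side")}
for l,px in near.items():
    p0=at_z("scene",px,12,C["scene"]);obs=[]
    for c in C:
        t=proj(c,p0,C[c]);R=[d for d in robot.regions_of(c,l) if np.linalg.norm(np.array(d["location"])-t)<14]
        if R: obs.append((c,C[c],R[0]["region"].astype(float)))
    if not obs: print(l,"none",p0);continue
    print(l,np.round(p0[:2]),[o[0] for o in obs],[int(o[2].sum()) for o in obs],fit(l,obs,p0,yaw=l in("spreader","potting_box","jack_plate")))
# chassis pose from hand-read points
pts=[("scene",(327,225),(0,-150,4)),("scene",(435,240),(0,150,4)),("scene",(322,258.5),(120,-150,4)),("scene",(438.5,275.5),(120,150,4)),
 ("side",(128.5,171.5),(0,150,4)),("side",(221.5,211),(0,-150,4)),("side",(253,184),(120,-150,4)),("side",(157,148),(120,150,4))]
def W(v,p):
    c,s=np.cos(v[2]),np.sin(v[2]);return [v[0]+c*p[0]-s*p[1],v[1]+s*p[0]+c*p[1],p[2]]
f=lambda v:np.concatenate([proj(c,W(v,p),C[c])-px for c,px,p in pts])
r=least_squares(f,[500,400,0]);print("chassis",r.x,np.degrees(r.x[2]),np.round(r.fun.reshape(-1,2),1).tolist())
for c,px,p in pts: print(c,p,np.round(at_z(c,px,4,C[c])))
E
```

```text
spreader [469. -95.] ['scene', 'side'] [356, 861] ([465.8, -95.5, -22.0], np.float64(0.188))
potting_box [ 550. -308.] ['scene', 'side'] [265, 783] ([558.8, -301.3, 149.3], np.float64(0.2))
jack_plate [ 569. -114.] ['scene', 'side'] [188, 447] ([571.7, -112.3, 6.3], np.float64(0.45))
tube_base [ 561. -200.] ['scene', 'side'] [146, 299] ([562.6, -197.5], np.float64(0.236))
canister [ 418. -305.] ['scene'] [429] ([440.9, -288.8], np.float64(0.056))
knob [ 450. -192.] ['scene', 'side'] [98, 347] ([447.5, -193.4], np.float64(0.574))
chassis [5.00295878e+02 2.00859083e+02 2.44729950e-01] 14.02199323520909 [[-1.7, -1.1], [-0.0, -0.2], [-1.1, -0.7], [1.0, 0.7], [-3.4, -1.1], [1.2, 1.0], [-0.5, -1.6], [1.3, -1.5]]
scene (0, -150, 4) [538.  61.   4.]
scene (0, 150, 4) [465. 347.   4.]
scene (120, -150, 4) [654.  88.   4.]
scene (120, 150, 4) [579. 373.   4.]
side (0, 150, 4) [467. 336.   4.]
side (0, -150, 4) [537.  60.   4.]
side (120, -150, 4) [650.  79.   4.]
side (120, 150, 4) [574. 372.   4.]
```

{"name": "step_arm", "arguments": {"moves": [[[30,-35,5,0,0,-5],[60,-70,10,0,0,-10],[90,-105,15,0,0,-15],[121,-140,20,0,0,-20],[152,-175,26,0,0,-25],[183,-210,31,0,0,-30],[213,-245,36,0,0,-35],[243,-280,41,0,0,-40]]], "grip": 0, "newtons": 25}}

```text
time: 2.45
tool_pos: [417.3, 345.0, 279.2]
orientation: [0.0, 0.467, 0.884, 0.0]
ft_force: [-0.1, 0.9, 0.8]
finger_gap: 93.0
gripper_force: 0.0
```

{"name": "step_arm", "arguments": {"moves": [[[30,-35,5,0,0,-5],[60,-70,10,0,0,-10],[90,-105,15,0,0,-15],[124,-141,21,0,0,-20],[124,-141,21,0,0,-20],[124,-141,21,0,0,-20],[124,-141,21,0,0,-20],[124,-141,21,0,0,-20]]]}}

```text
time: 3.25
tool_pos: [539.1, 207.4, 299.4]
orientation: [-0.001, 0.61, 0.792, 0.0]
ft_force: [-0.1, -0.5, -0.3]
finger_gap: 92.9
gripper_force: 0.0
```

Run:
```python
from h import *
s=robot.state();print(s["time"],s["joints"],s["tool_pos"])
k=robot.get_calibration("wrist");im=robot.grab_frame("wrist");cv2.imwrite("pics/w1.png",im)
print([[round(float(v),3) for v in r] for r in k["camera_from_world"]])
import pickle;pickle.dump(k,open("w1.pkl","wb"))
```

```text
3.25 [-0.61523226  0.4609261   0.33064169  1.55331287 -0.15989821  1.15477337
  0.00578358] [539.05891042 207.42803825 299.40264517]
[[0.967, 0.255, -0.001, -574.737], [-0.245, 0.929, -0.279, -11.013], [-0.071, 0.27, 0.96, -468.918], [0.0, 0.0, 0.0, 1.0]]
```

View pics/w1.png

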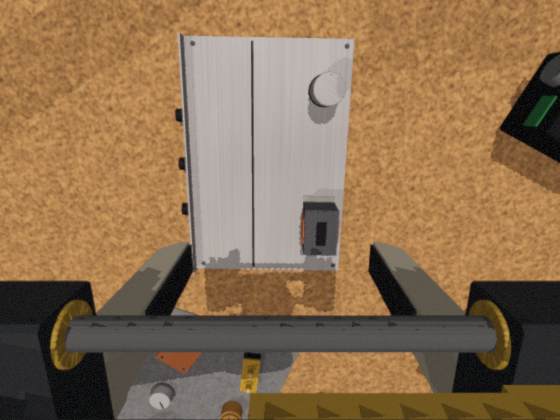

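The wrist view shows the whole plate: the line runs from (252,41) to (254,268), with back corners at (353,40) and (338,270). The can top is around (325,88), the transformer top is around (321,232), and the gripper hides the lower half.

Run:
```python
from h import *
import pickle;k=pickle.load(open("w1.pkl","rb"))
im=cv2.imread("pics/w1.png")
cv2.imwrite("pics/w1c.png",cv2.resize(im[20:280,170:370],None,fx=2.3,fy=2.3,interpolation=cv2.INTER_CUBIC))
pts=[((252,41),(0,150,4)),((254,268),(0,-150,4)),((353.5,40),(120,150,4)),((338.5,270),(120,-150,4))]
def W(v,p):
    c,s=np.cos(v[2]),np.sin(v[2]);return [v[0]+c*p[0]-s*p[1],v[1]+s*p[0]+c*p[1],p[2]]
r=least_squares(lambda v:np.concatenate([proj("w",W(v,p),k)-px for px,p in pts]),[500,200,.24])
v=r.x;print(v[:2],np.degrees(v[2]),np.round(r.fun,1))
def inch(p):
    d=np.array(p[:2])-v[:2];c,s=np.cos(v[2]),np.sin(v[2]);return np.round([c*d[0]+s*d[1],-s*d[0]+c*d[1]],1)
print("cap top",inch(at_z("w",(325,88.5),54,k)))
for px in [(303,203),(337,203),(338,256),(304,256)]: print("tr",px,inch(at_z("w",px,49,k)))
# predicted pixels for transformer top corners / cap circle for various y
for yt in(-90,-85,-80): print(yt,[np.round(proj("w",W(v,(91+a*23,yt+b*30,49)),k)).tolist() for a,b in((-1,1),(1,1),(1,-1),(-1,-1))],np.round(proj("w",W(v,(91,yt+170,54)),k)))
```

```text
[505.09184227 199.78098773] 14.111513183558458 [-0.4 -2.2  0.2  2.1  0.1  0.   0.2  1. ]
cap top [82.8 93.5]
tr (303, 203) [ 63.2 -37.2]
tr (337, 203) [104.  -36.7]
tr (338, 256) [ 109.2 -106.1]
tr (304, 256) [  66.5 -106.6]
-90 [[306.0, 221.0], [344.0, 221.0], [341.0, 266.0], [305.0, 266.0]] [332. 102.]
-85 [[307.0, 217.0], [344.0, 218.0], [341.0, 263.0], [305.0, 262.0]] [332.  97.]
-80 [[307.0, 213.0], [345.0, 214.0], [342.0, 259.0], [305.0, 259.0]] [332.  92.]
```

View pics/w1c.png

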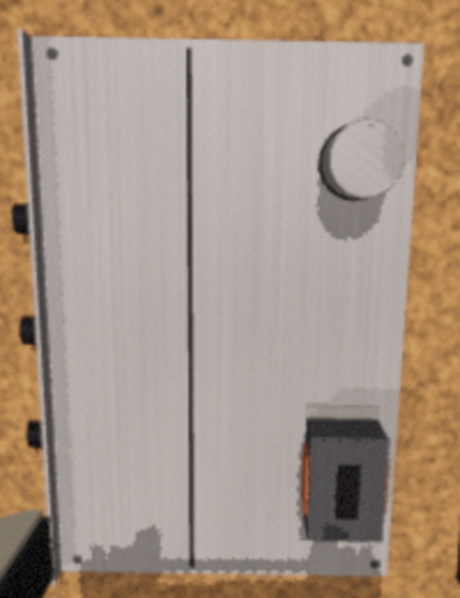

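{"name": "step_arm", "arguments": {"moves": [[[-5,-45,0,0,0,0],[-10,-90,0,0,0,0],[-15,-135,0,0,0,0],[-20,-180,0,0,0,0],[-25,-225,0,0,0,0],[-30,-270,0,0,0,0],[-35,-315,0,0,0,0],[-40,-360,0,0,0,0]]]}}

```text
time: 4.1
tool_pos: [500.1, -154.9, 299.9]
orientation: [0.0, 0.611, 0.792, 0.0]
ft_force: [0.6, 0.3, 0.4]
finger_gap: 92.9
gripper_force: 0.0
```

```bash
cat >> h.py <<'E'
def W(v,p):
    c,s=np.cos(v[2]),np.sin(v[2]);return [v[0]+c*p[0]-s*p[1],v[1]+s*p[0]+c*p[1],p[2]]
E
python3 - <<'E'
from h import *
import pickle;k=pickle.load(open("w1.pkl","rb"))
pts=[((252,37.8),(0,150,4)),((254,269.3),(0,-150,4)),((353.9,38.7),(120,150,4)),((337.8,269.6),(120,-150,4))]
r=least_squares(lambda v:np.concatenate([proj("w",W(v,p),k)-px for px,p in pts]),[500,200,.24])
v=r.x;print(v[:2],np.degrees(v[2]),np.round(r.fun,1))
q=[((303,210.5),(-1,1)),((337.8,210),(1,1)),((337,255.2),(1,-1)),((303,254.3),(-1,-1))]
f=lambda w:np.concatenate([proj("w",W(v,(w[0]+a*23,w[1]+b*30,49)),k)-px for px,(a,b) in q]+[proj("w",W(v,(w[0],w[1]+170,54)),k)-(328.3,88.7)])
r=least_squares(f,[90,-80]);w=r.x;print(w,np.round(r.fun,1))
ck=dict(spreader=W(v,(0,w[1],4)),jack=W(v,(0,w[1]+170,4)),tube=W(v,(0,w[1]+85,4)));print({a:np.round(b,1).tolist() for a,b in ck.items()})
s=robot.state();print(s["tool_pos"],s["joints"])
k=robot.get_calibration("wrist");im=robot.grab_frame("wrist");pickle.dump(k,open("w2.pkl","wb"))
est=dict(spreader=(466,-95.5),potting_box=(559,-301),jack_plate=(572,-112),tube_base=(562.6,-197.5),canister=(425,-300),knob=(447.5,-193.4))
for l,p0 in est.items():
    t=proj("w",(*p0,10),k)
    R=[d for d in robot.regions_of("wrist",l)]
    print(l,np.round(t),[(np.round(d["location"]).tolist(),round(d["conf"],2),int(d["region"].sum())) for d in R])
    R=[d for d in R if np.linalg.norm(np.array(d["location"])-t)<25]
    if R: print("   fit",fit(l,[("w",k,R[0]["region"].astype(float))],p0,yaw=l in("spreader","potting_box","jack_plate")))
cv2.imwrite("pics/w2.png",im)
E
```

```text
[504.54584451 201.26451612] 13.960863849369268 [-0.2 -0.4 -0.3 -0.2 -0.   0.2  0.6  0.6]
[ 85.94953529 -77.12761622] [-0.6 -0.7  2.6  0.3  0.4  0.6 -2.1  1.1 -0.3 -0.9]
{'spreader': [523.2, 126.4, 4.0], 'jack': [482.1, 291.4, 4.0], 'tube': [502.6, 208.9, 4.0]}
[ 500.05744769 -154.89682022  299.87550986] [-0.03140489  0.37691985  0.41754868  1.70099234 -0.16924091  1.09885725
  0.69393353]
spreader [265. 114.] [([266.0, 112.0], 0.93, 2685), ([297.0, 280.0], 0.32, 1383)]
   fit ([468.2, -93.5, 159.2], np.float64(0.036))
potting_box [294. 277.] [([297.0, 279.0], 0.87, 1307), ([424.0, 250.0], 0.87, 1265), ([307.0, 363.0], 0.69, 989)]
   fit ([561.2, -299.8, 155.5], np.float64(0.058))
jack_plate [343. 149.] [([349.0, 150.0], 0.93, 1105)]
   fit ([575.3, -111.2, 6.9], np.float64(0.053))
tube_base [317. 209.] [([376.0, 307.0], 0.72, 246), ([318.0, 208.0], 0.7, 609), ([426.0, 187.0], 0.62, 316)]
   fit ([564.5, -195.1], np.float64(0.054))
canister [200. 254.] [([213.0, 255.0], 0.77, 1994)]
   fit ([442.5, -285.5], np.float64(0.17))
knob [233. 185.] [([236.0, 182.0], 0.64, 661)]
   fit ([451.6, -190.1], np.float64(0.154))
```

View pics/w2.png

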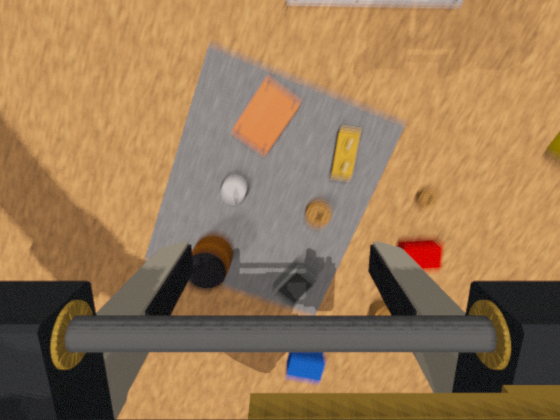

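{"name": "step_arm", "arguments": {"moves": [[[-6,12,-36,0,0,-7],[-13,24,-72,0,0,-14],[-19,36,-108,0,0,-21],[-26,48,-144,0,0,-28],[-32,61,-180,0,0,-35.5],[-32,61,-220,0,0,-35.5],[-32,61,-250,0,0,-35.5],[-32,61,-265,0,0,-35.5]]]}}

```text
time: 5.25
tool_pos: [467.5, -90.7, 32.2]
orientation: [-0.002, 0.823, 0.569, -0.001]
ft_force: [-0.8, -0.0, -0.1]
finger_gap: 93.1
gripper_force: 0.0
```

{"name": "step_arm", "arguments": {"moves": [[[0,0,-6,0,0,0],[0,0,-10.5,0,0,0],[0,0,-10.5,0,0,0],[0,0,-10.5,0,0,0],[0,0,-10.5,0,0,0],[0,0,-10.5,0,0,0],[0,0,-10.5,0,0,0],[0,0,-10.5,0,0,0]]]}}

```text
time: 6.05
tool_pos: [468.3, -93.6, 24.3]
orientation: [0.0, 0.824, 0.567, 0.0]
ft_force: [-0.2, 0.4, 0.1]
finger_gap: 92.8
gripper_force: 0.0
```

{"name": "step_arm", "arguments": {"moves": [[[0,0,0,0,0,0],[0,0,0,0,0,0],[0,0,0,0,0,0],[0,0,0,0,0,0],[0,0,0,0,0,0],[0,0,0,0,0,0],[0,0,0,0,0,0],[0,0,0,0,0,0]]], "grip": 1, "newtons": 35}}

```text
time: 6.85
tool_pos: [468.2, -93.5, 24.1]
orientation: [-0.0, 0.824, 0.567, -0.0]
ft_force: [-0.5, 0.5, -0.8]
finger_gap: 51.6
gripper_force: 35.0
```

{"name": "step_arm", "arguments": {"moves": [[[0,0,30,0,0,0],[0,0,60,0,0,0],[9,36,66,0,0,6],[18,73,66,0,0,12],[27,110,66,0,0,18],[36,147,66,0,0,24],[46,184,66,0,0,30],[55,220,66,0,0,34.9]]]}}

```text
time: 7.65
tool_pos: [522.8, 128.2, 89.6]
orientation: [-0.0, 0.614, 0.789, -0.0]
ft_force: [0.9, 0.8, -2.6]
finger_gap: 51.7
gripper_force: 35.0
```

{"name": "step_arm", "arguments": {"moves": [[[0,0,0,0,0,0],[0,0,-20,0,0,0],[0,0,-35,0,0,0],[0,0,-50,0,0,0],[0,0,-57,0,0,0],[0,0,-61,0,0,0],[0,0,-63,0,0,0],[0,0,-64.5,0,0,0]]]}}

```text
time: 8.45
tool_pos: [523.5, 126.4, 25.9]
orientation: [0.0, 0.616, 0.788, 0.0]
ft_force: [-0.5, 0.2, -2.8]
finger_gap: 51.4
gripper_force: 35.0
```

Run:
```python
from h import *
s=robot.state();print(s["tool_pos"],s["ft_force"],s["finger_gap"])
im=robot.grab_frame("side");a=im[130:240,110:280];im2=robot.grab_frame("scene");b=im2[190:300,290:460]
cv2.imwrite("pics/s3.png",cv2.resize(np.vstack([a,b]),None,fx=2.7,fy=2.7,interpolation=cv2.INTER_CUBIC))
```

```text
[523.54760167 126.4041221   25.9140085 ] [-0.48180699  0.20149083 -2.79969454] 51.434703292846976
```

View pics/s3.png

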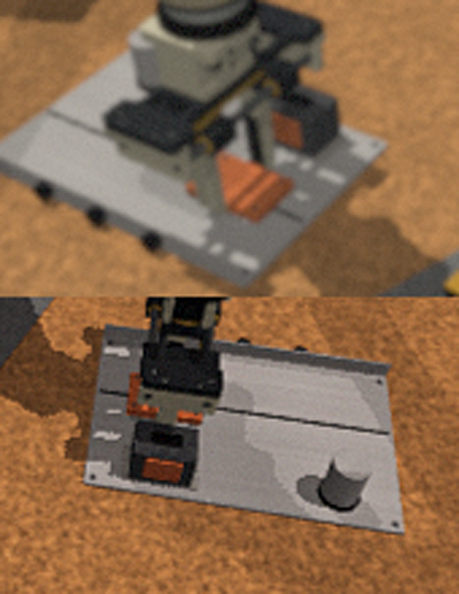

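The side and scene views show the spreader held flat in front of the transformer with the line running under its middle, so I'm releasing it.

{"name": "step_arm", "arguments": {"moves": [[[0,0,-0.7,0,0,0],[0,0,-0.7,0,0,0],[0,0,-0.7,0,0,0],[0,0,-0.7,0,0,0],[0,0,-0.7,0,0,0],[0,0,20,0,0,0],[0,0,50,0,0,0],[0,0,90,0,0,0]]], "grip": 0.25}}

```text
time: 9.35
tool_pos: [522.0, 126.3, 115.4]
orientation: [-0.001, 0.616, 0.788, -0.002]
ft_force: [-0.0, 0.9, -0.0]
finger_gap: 70.2
gripper_force: 0.0
```

{"name": "step_arm", "arguments": {"moves": [[[0,-40,20,0,0,-3],[0,-85,35,0,0,-8],[0,-130,50,0,0,-13],[0,-178,60,0,0,-18],[0,-227,67,0,0,-23],[0,-276,70,0,0,-28],[0,-325,73,0,0,-33],[0,-374,75,0,0,-39]]], "grip": 0}}

```text
time: 10.15
tool_pos: [523.0, -249.4, 191.1]
orientation: [0.0, 0.845, 0.535, 0.0]
ft_force: [2.0, 0.2, 0.4]
finger_gap: 92.9
gripper_force: 0.0
```

{"name": "step_arm", "arguments": {"moves": [[[0,-48,0,0,0,0],[0,-96,5,0,0,0],[0,-143,10,0,0,0],[0,-143,10,0,0,0],[0,-143,10,0,0,0],[0,-143,10,0,0,0],[0,-143,10,0,0,0],[0,-143,10,0,0,0]]]}}

```text
time: 10.95
tool_pos: [524.0, -388.7, 200.6]
orientation: [-0.0, 0.843, 0.538, 0.0]
ft_force: [0.4, 0.8, -0.1]
finger_gap: 92.9
gripper_force: 0.0
```

Run:
```python
from h import *
s=robot.state();print(s["time"],s["tool_pos"],s["orientation"],s["finger_gap"])
k=robot.get_calibration("wrist");im=robot.grab_frame("wrist")
for l,p0 in dict(potting_box=(561,-300),tube_base=(564.5,-195.1),jack_plate=(575,-111),canister=(442,-286)).items():
    t=proj("w",(*p0,14),k);R=robot.regions_of("wrist",l)
    print(l,np.round(t),[(np.round(d["location"]).tolist(),round(d["conf"],2),int(d["region"].sum())) for d in R])
    R=[d for d in R if np.linalg.norm(np.array(d["location"])-t)<35]
    if R: print("   fit",fit(l,[("w",k,R[0]["region"].astype(float))],p0,yaw=l in("spreader","potting_box","jack_plate")))
cv2.imwrite("pics/w4.png",im)
```

```text
10.95 [ 523.99405968 -388.74404277  200.61449502] [-4.30971702e-04  8.42992602e-01  5.37924853e-01  3.73691698e-04] 92.86698236985936
potting_box [276.  84.] [([379.0, 186.0], 0.79, 2606), ([277.0, 80.0], 0.72, 2728), ([112.0, 22.0], 0.45, 1769)]
   fit ([561.7, -299.8, 153.3], np.float64(0.039))
tube_base [226. -38.] [([430.0, 31.0], 0.97, 2785)]
jack_plate [ 188. -159.] []
canister [156. 126.] [([143.0, 125.0], 0.76, 4635)]
   fit ([444.7, -287.7], np.float64(0.086))
```

View pics/w4.png

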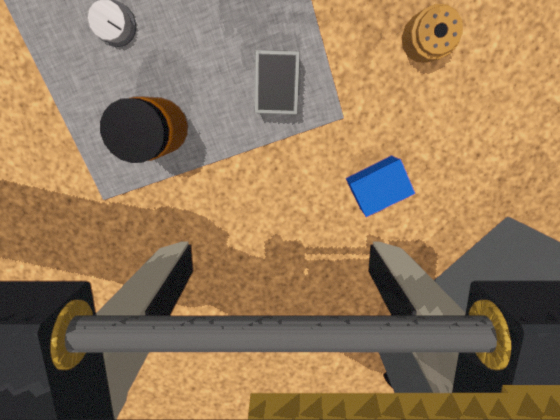

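The grey box is at wrist (277,80) and the canister is clear to its left. I'm going to the box.

{"name": "step_arm", "arguments": {"moves": [[[15,35,-20,0,0,-1.8],[30,70,-40,0,0,-1.8],[38,89,-75,0,0,-1.8],[38,89,-110,0,0,-1.8],[38,89,-140,0,0,-1.8],[38,89,-160,0,0,-1.8],[38,89,-173.5,0,0,-1.8],[38,89,-173.5,0,0,-1.8]]]}}

```text
time: 12.0
tool_pos: [560.3, -300.8, 25.4]
orientation: [-0.002, 0.852, 0.524, -0.001]
ft_force: [-0.1, 0.3, 0.1]
finger_gap: 93.1
gripper_force: 0.0
```

{"name": "step_arm", "arguments": {"moves": [[[0,0,0,0,0,0],[0,0,0,0,0,0],[0,0,0,0,0,0],[0,0,0,0,0,0],[0,0,0,0,0,0],[0,0,0,0,0,0],[0,0,0,0,0,0],[0,0,0,0,0,0]]], "grip": 1, "newtons": 20}}

```text
time: 12.8
tool_pos: [561.2, -301.5, 27.1]
orientation: [-0.0, 0.852, 0.524, -0.0]
ft_force: [-0.1, 0.0, -0.2]
finger_gap: 38.2
gripper_force: 20.0
```

{"name": "step_arm", "arguments": {"moves": [[[0,0,40,0,0,0],[0,15,85,0,0,3],[-2,60,100,0,0,9],[-5,108,103,0,0,15],[-9,157,103,0,0,21],[-12,206,103,0,0,27],[-15,255,103,0,0,33],[-18,303,103,0,0,38]]]}}

```text
time: 13.6
tool_pos: [542.7, 3.5, 130.1]
orientation: [-0.0, 0.634, 0.774, 0.0]
ft_force: [1.2, 0.7, -1.5]
finger_gap: 38.1
gripper_force: 20.0
```

{"name": "step_arm", "arguments": {"moves": [[[-2,20,0,0,0,2.8],[-2,20,0,0,0,2.8],[-2,20,0,0,0,2.8],[-2,20,0,0,0,2.8],[-2,20,0,0,0,2.8],[-2,20,0,0,0,2.8],[-2,20,0,0,0,2.8],[-2,20,0,0,0,2.8]]]}}

```text
time: 14.4
tool_pos: [541.3, 21.1, 130.1]
orientation: [-0.0, 0.616, 0.787, -0.0]
ft_force: [1.1, -0.4, -1.5]
finger_gap: 37.9
gripper_force: 20.0
```

Run:
```python
from h import *
s=robot.state();print(s["time"],s["tool_pos"],s["orientation"],s["finger_gap"])
k=robot.get_calibration("wrist");im=robot.grab_frame("wrist")
for l,p0 in dict(spreader=(523,126)).items():
    t=proj("w",(*p0,9),k);R=robot.regions_of("wrist",l)
    print(l,np.round(t),[(np.round(d["location"]).tolist(),round(d["conf"],2),int(d["region"].sum())) for d in R])
    R=[d for d in R if np.linalg.norm(np.array(d["location"])-t)<35]
    if R: print("   fit",fit(l,[("w",k,R[0]["region"].astype(float))],p0,z=4))
cv2.imwrite("pics/w5.png",im)
```

```text
14.4 [541.25780292  21.07961528 130.1396239 ] [-2.65948500e-06  6.16323753e-01  7.87492877e-01 -2.44118765e-05] 37.937876124081576
spreader [289.  63.] [([293.0, 58.0], 0.89, 8419)]
   fit ([524.5, 126.0, 14.0], np.float64(0.018))
```

View pics/w5.png

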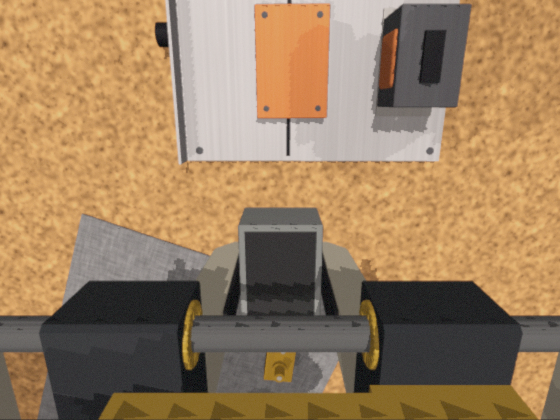

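The wrist view shows the spreader flat, centred on the line and level with the transformer (~292,62), with the grey box held square at (282,270).

{"name": "step_arm", "arguments": {"moves": [[[-6,36,0,0,0,0],[-12,72,0,0,0,0],[-16,103,-10,0,0,0],[-16,103,-40,0,0,0],[-16,103,-65,0,0,0],[-16,103,-82,0,0,0],[-16,103,-89,0,0,0],[-16,103,-91,0,0,0]]]}}

```text
time: 15.3
tool_pos: [525.0, 124.3, 38.6]
orientation: [-0.0, 0.616, 0.788, -0.0]
ft_force: [-0.5, -1.0, -1.3]
finger_gap: 37.6
gripper_force: 20.0
```

{"name": "step_arm", "arguments": {"moves": [[[0,0,-0.7,0,0,0],[0,0,-1,0,0,0],[0,0,-1,0,0,0],[0,0,-1,0,0,0],[0,0,-1,0,0,0],[0,0,-1,0,0,0],[0,0,-1,0,0,0],[0,0,-1,0,0,0]]]}}

```text
time: 16.1
tool_pos: [525.2, 124.5, 38.1]
orientation: [-0.0, 0.616, 0.788, -0.0]
ft_force: [-0.6, -0.7, -0.5]
finger_gap: 37.9
gripper_force: 20.0
```

{"name": "step_arm", "arguments": {"moves": [[[0,0,0,0,0,0],[0,0,0,0,0,0],[0,0,0,0,0,0],[0,0,0,0,0,0],[0,0,5,0,0,0],[0,0,30,0,0,0],[0,0,65,0,0,0],[0,0,92,0,0,0]]], "grip": 0.35}}

```text
time: 16.9
tool_pos: [525.5, 124.3, 132.0]
orientation: [0.0, 0.616, 0.788, 0.0]
ft_force: [0.9, 0.4, -0.9]
finger_gap: 60.4
gripper_force: 0.0
```

{"name": "step_arm", "arguments": {"moves": [[[5,-30,0,0,0,-1],[14,-70,0,0,0,-3],[24,-115,-2,0,0,-5],[34,-160,-5,0,0,-7.1],[45,-205,-10,0,0,-7.1],[50,-236,-25,0,0,-7.1],[50,-236,-50,0,0,-7.1],[50,-236,-75,0,0,-7.1]]], "grip": 0.2}}

```text
time: 17.7
tool_pos: [575.5, -113.8, 55.2]
orientation: [0.001, 0.665, 0.747, 0.0]
ft_force: [-0.5, 0.7, -0.2]
finger_gap: 74.5
gripper_force: 0.0
```

{"name": "step_arm", "arguments": {"moves": [[[0,0,-15,0,0,0],[0,0,-26,0,0,0],[0,0,-31,0,0,0],[0,0,-31,0,0,0],[0,0,-31,0,0,0],[0,0,-31,0,0,0],[0,0,-31,0,0,0],[0,0,-31,0,0,0]]]}}

```text
time: 18.5
tool_pos: [575.5, -111.6, 24.6]
orientation: [0.0, 0.664, 0.748, 0.0]
ft_force: [-0.6, -0.1, -0.9]
finger_gap: 74.7
gripper_force: 0.0
```

{"name": "step_arm", "arguments": {"moves": [[[0,0,0,0,0,0],[0,0,0,0,0,0],[0,0,0,0,0,0],[0,0,0,0,0,0],[0,0,0,0,0,0],[0,0,0,0,0,0],[0,0,0,0,0,0],[0,0,0,0,0,0]]], "grip": 1, "newtons": 20}}

```text
time: 19.3
tool_pos: [575.2, -111.6, 24.1]
orientation: [-0.0, 0.664, 0.748, -0.0]
ft_force: [-0.2, 0.4, -1.1]
finger_gap: 25.7
gripper_force: 20.0
```

{"name": "step_arm", "arguments": {"moves": [[[0,0,40,0,0,0],[-3,10,80,0,0,1],[-10,50,105,0,0,3],[-20,98,106,0,0,5],[-31,146,106,0,0,7.1],[-42,194,106,0,0,7.1],[-53,242,106,0,0,7.1],[-64,290,106,0,0,7.1]]]}}

```text
time: 20.1
tool_pos: [510.4, 180.3, 130.2]
orientation: [-0.0, 0.616, 0.788, 0.0]
ft_force: [0.6, -0.2, -0.2]
finger_gap: 26.1
gripper_force: 20.0
```

{"name": "step_arm", "arguments": {"moves": [[[-3,10,0,0,0,0],[-3,10,0,0,0,0],[-3,10,0,0,0,0],[-3,10,0,0,0,0],[-3,10,0,0,0,0],[-3,10,0,0,0,0],[-3,10,0,0,0,0],[-3,10,0,0,0,0]]]}}

```text
time: 20.9
tool_pos: [508.3, 188.1, 130.2]
orientation: [-0.0, 0.616, 0.788, -0.0]
ft_force: [1.0, 0.3, -0.8]
finger_gap: 25.9
gripper_force: 20.0
```

Run:
```python
from h import *
import pickle
s=robot.state();print(s["time"],s["tool_pos"],s["orientation"],s["finger_gap"])
k=robot.get_calibration("wrist");pickle.dump(k,open("w6.pkl","wb"));im=robot.grab_frame("wrist");cv2.imwrite("pics/w6.png",im)
for z in(4,54):
  for f in(robot.tip_of,robot.find_in):print(z,[(np.round(d["location"]).tolist(),round(d["conf"],2),np.round(at_z("w",d["location"],z,k)).tolist()) for d in f("wrist","capacitor")])
v=(504.5,201.3,np.radians(14))
print("line",[np.round(proj("w",W(v,(0,y,4)),k)) for y in(60,93,147)],"cap ring",[np.round(proj("w",W(v,(86+a,93+b,4)),k)) for a,b in((-19.5,0),(19.5,0),(0,19.5),(0,-19.5))],"cap top",[np.round(proj("w",W(v,(86+a,93+b,54)),k)) for a,b in((-18,0),(18,0),(0,18),(0,-18))])
```

```text
20.9 [508.33690382 188.11771413 130.15120205] [-2.36518795e-05  6.16277937e-01  7.87528732e-01 -5.11727933e-06] 25.897022325809832
4 [([397.0, 65.0], 0.64, [568.0, 312.0, 4.0])]
4 [([412.0, 58.0], 0.64, [577.0, 319.0, 4.0]), ([388.0, 260.0], 0.46, [612.0, 160.0, 4.0])]
54 [([397.0, 65.0], 0.64, [553.0, 303.0, 54.0])]
54 [([412.0, 58.0], 0.64, [561.0, 309.0, 54.0]), ([388.0, 260.0], 0.46, [590.0, 179.0, 54.0])]
line [array([278., 109.]), array([278.,  63.]), array([278., -20.])] cap ring [array([368.,  63.]), array([421.,  63.]), array([397.,  34.]), array([392.,  91.])] cap top [array([391.,  54.]), array([451.,  54.]), array([425.,  20.]), array([418.,  85.])]
```

View pics/w6.png

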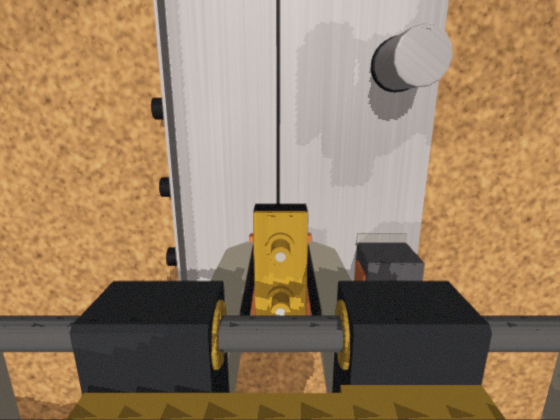

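The line at column 278 and the can top (~420,56) both match the fitted pose, so I'm placing the jack plate.

{"name": "step_arm", "arguments": {"moves": [[[-9,35,0,0,0,0],[-18,70,-10,0,0,0],[-26,103,-30,0,0,0],[-26,103,-60,0,0,0],[-26,103,-82,0,0,0],[-26,103,-96,0,0,0],[-26,103,-103,0,0,0],[-26,103,-104.5,0,0,0]]]}}

```text
time: 21.95
tool_pos: [482.4, 291.1, 25.3]
orientation: [-0.0, 0.616, 0.788, -0.0]
ft_force: [0.2, 0.0, -0.3]
finger_gap: 25.6
gripper_force: 20.0
```

{"name": "step_arm", "arguments": {"moves": [[[0,0,-0.5,0,0,0],[0,0,-0.8,0,0,0],[0,0,-0.8,0,0,0],[0,0,-0.8,0,0,0],[0,0,-0.8,0,0,0],[0,0,-0.8,0,0,0],[0,0,-0.8,0,0,0],[0,0,-0.8,0,0,0]]]}}

```text
time: 22.75
tool_pos: [482.3, 291.6, 25.1]
orientation: [-0.0, 0.616, 0.788, 0.0]
ft_force: [0.2, -0.3, 1.9]
finger_gap: 25.7
gripper_force: 20.0
```

{"name": "step_arm", "arguments": {"moves": [[[0,0,0,0,0,0],[0,0,0,0,0,0],[0,0,0,0,0,0],[0,0,0,0,0,0],[0,0,5,0,0,0],[0,0,30,0,0,0],[0,0,65,0,0,0],[0,0,105,0,0,0]]], "grip": 0.35}}

```text
time: 23.55
tool_pos: [481.5, 291.0, 130.5]
orientation: [-0.0, 0.616, 0.788, -0.001]
ft_force: [0.2, 0.8, -0.7]
finger_gap: 60.4
gripper_force: 0.0
```

{"name": "step_arm", "arguments": {"moves": [[[8,-47,0,0,0,0],[16,-95,0,0,0,0],[24,-143,0,0,0,0],[32,-191,0,0,0,0],[40,-239,0,0,0,0],[48,-287,0,0,0,0],[57,-335,0,0,0,0],[65,-383,0,0,0,0]]], "grip": 0.2}}

```text
time: 24.35
tool_pos: [547.5, -93.5, 130.3]
orientation: [0.0, 0.616, 0.788, 0.0]
ft_force: [0.9, 1.2, -0.1]
finger_gap: 74.5
gripper_force: 0.0
```

{"name": "step_arm", "arguments": {"moves": [[[8,-46,0,0,0,0],[15,-90,-10,0,0,0],[17.3,-103.5,-40,0,0,0],[17.3,-103.5,-70,0,0,0],[17.3,-103.5,-90,0,0,0],[17.3,-103.5,-100,0,0,0],[17.3,-103.5,-105,0,0,0],[17.3,-103.5,-105,0,0,0]]]}}

```text
time: 25.15
tool_pos: [564.7, -195.0, 25.0]
orientation: [0.0, 0.616, 0.788, -0.0]
ft_force: [0.6, 0.1, -0.4]
finger_gap: 74.5
gripper_force: 0.0
```

{"name": "step_arm", "arguments": {"moves": [[[0,0,0,0,0,0],[0,0,0,0,0,0],[0,0,0,0,0,0],[0,0,0,0,0,0],[0,0,0,0,0,0],[0,0,0,0,0,0],[0,0,0,0,0,0],[0,0,0,0,0,0]]], "grip": 1, "newtons": 12}}

```text
time: 25.95
tool_pos: [564.5, -195.0, 25.0]
orientation: [-0.0, 0.616, 0.788, -0.0]
ft_force: [-0.7, -0.2, 2.5]
finger_gap: 33.1
gripper_force: 12.0
```

{"name": "step_arm", "arguments": {"moves": [[[0,0,40,0,0,0],[-2,12,80,0,0,0],[-9,57,104,0,0,0],[-16,105,105,0,0,0],[-23,154,105,0,0,0],[-31,203,105,0,0,0],[-38,252,105,0,0,0],[-45,296,105,0,0,0]]]}}

```text
time: 26.75
tool_pos: [518.8, 103.7, 129.8]
orientation: [-0.0, 0.616, 0.788, 0.0]
ft_force: [0.2, -0.0, -0.6]
finger_gap: 33.6
gripper_force: 12.0
```

{"name": "step_arm", "arguments": {"moves": [[[-1,9,0,0,0,0],[-1,9,0,0,0,0],[-1,9,0,0,0,0],[-1,9,0,0,0,0],[-1,9,0,0,0,0],[-1,9,0,0,0,0],[-1,9,0,0,0,0],[-1,9,0,0,0,0]]]}}

```text
time: 27.55
tool_pos: [518.6, 109.6, 129.9]
orientation: [-0.0, 0.616, 0.788, -0.0]
ft_force: [0.4, 0.1, -0.3]
finger_gap: 33.5
gripper_force: 12.0
```

Run:
```python
from h import *
s=robot.state();print(s["time"],s["tool_pos"],s["finger_gap"],s["gripper_force"])
k=robot.get_calibration("wrist");im=robot.grab_frame("wrist");cv2.imwrite("pics/w7.png",im)
R=robot.regions_of("wrist","jack_plate")
for d in R: print(d["location"],d["conf"],d["region"].sum(),fit("jack_plate",[("w",k,d["region"].astype(float))],(482,291),z=4))
# predicted held tube top ring centre (z = TCP-22+26)
p=s["tool_pos"];print(np.round(proj("w",p+[0,0,4],k)))
```

```text
27.55 [518.59076557 109.62242424 129.85048197] 33.49641508678117 11.999839076015633
[279. 279.]
```

View pics/w7.png

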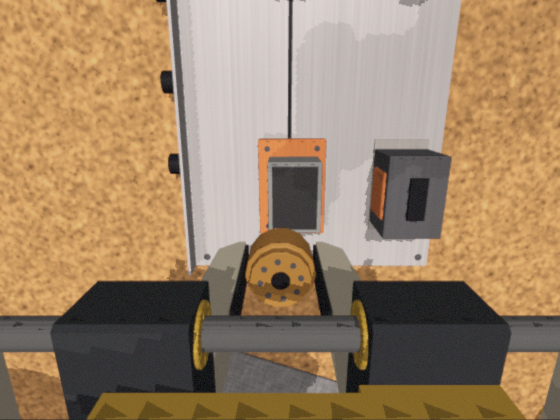

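The tube base is centred in the grasp at (280,281), and the box sits square on the spreader at about (295,195). I'm placing the tube base next.

{"name": "step_arm", "arguments": {"moves": [[[-6,34,0,0,0,0],[-12,70,-10,0,0,0],[-16,99,-30,0,0,0],[-16,99,-60,0,0,0],[-16,99,-82,0,0,0],[-16,99,-96,0,0,0],[-16,99,-102,0,0,0],[-16,99,-103.5,0,0,0]]]}}

```text
time: 28.45
tool_pos: [502.7, 208.6, 26.1]
orientation: [-0.0, 0.616, 0.788, -0.0]
ft_force: [-1.2, 0.2, 0.6]
finger_gap: 33.4
gripper_force: 12.0
```

{"name": "step_arm", "arguments": {"moves": [[[0,0,-0.4,0,0,0],[0,0,-0.7,0,0,0],[0,0,-0.7,0,0,0],[0,0,-0.7,0,0,0],[0,0,-0.7,0,0,0],[0,0,-0.7,0,0,0],[0,0,-0.7,0,0,0],[0,0,-0.7,0,0,0]]]}}

```text
time: 29.25
tool_pos: [502.7, 209.1, 26.0]
orientation: [0.0, 0.616, 0.788, 0.0]
ft_force: [-0.2, -0.1, 2.5]
finger_gap: 33.4
gripper_force: 12.0
```

{"name": "step_arm", "arguments": {"moves": [[[0,0,0,0,0,0],[0,0,0,0,0,0],[0,0,0,0,0,0],[0,0,0,0,0,0],[0,0,5,0,0,0],[0,0,35,0,0,0],[0,0,75,0,0,0],[0,0,120,0,0,0]]], "grip": 0.35}}

```text
time: 30.05
tool_pos: [501.7, 208.6, 146.4]
orientation: [-0.001, 0.616, 0.788, -0.001]
ft_force: [0.4, 0.1, -0.5]
finger_gap: 60.6
gripper_force: 0.0
```

{"name": "step_arm", "arguments": {"moves": [[[5,-30,30,0,0,0],[10,-65,60,0,0,0],[15,-100,90,0,0,0],[18,-135,120,0,0,0],[20,-160,130,0,0,0],[20,-160,130,0,0,0],[20,-160,130,0,0,0],[20,-160,130,0,0,0]]], "grip": 0}}

```text
time: 30.85
tool_pos: [521.8, 50.8, 274.7]
orientation: [-0.001, 0.615, 0.789, -0.0]
ft_force: [-0.3, 0.3, -0.1]
finger_gap: 93.4
gripper_force: 0.0
```

Run:
```python
from h import *
s=robot.state();print(s["time"],s["tool_pos"],s["finger_gap"])
k=robot.get_calibration("wrist");im=robot.grab_frame("wrist");cv2.imwrite("pics/w8.png",cv2.resize(im[0:300,150:420],None,fx=2,fy=2,interpolation=cv2.INTER_CUBIC))
v=(504.5,201.3,np.radians(14))
for l,p0,z in(("jack_plate",(482,291),4),("tube_base",(502.6,209),4),("potting_box",(524,126),14)):
    t=proj("w",(*p0,z+12),k)
    R=[d for d in robot.regions_of("wrist",l) if np.linalg.norm(np.array(d["location"])-t)<25]
    if R: print(l,R[0]["conf"],fit(l,[("w",k,R[0]["region"].astype(float))],p0,z=z,yaw=l!="tube_base"))
    else: print(l,"none",t)
q={n:[np.round(proj("w",W(v,p),k)).tolist() for p in P] for n,P in dict(line=[(0,147,4),(0,-147,4)],back=[(120,150,4),(120,-150,4)],trtop=[(63,-47,49),(109,-47,49),(109,-107,49),(63,-107,49)],captop=[(86,93,54)]).items()};print(q)
```

```text
30.85 [521.78407081  50.83930561 274.72596507] 93.3657842712447
jack_plate none [299.80158688 -67.76035816]
tube_base 0.59 ([503.4, 209.0], np.float64(0.115))
potting_box 0.98 ([525.6, 125.5, 194.5], np.float64(0.03))
{'line': [[300.0, -127.0], [296.0, 167.0]], 'back': [[422.0, -131.0], [394.0, 170.0]], 'trtop': [[361.0, 78.0], [406.0, 78.0], [400.0, 138.0], [357.0, 138.0]], 'captop': [[399.0, -89.0]]}
```

View pics/w8.png

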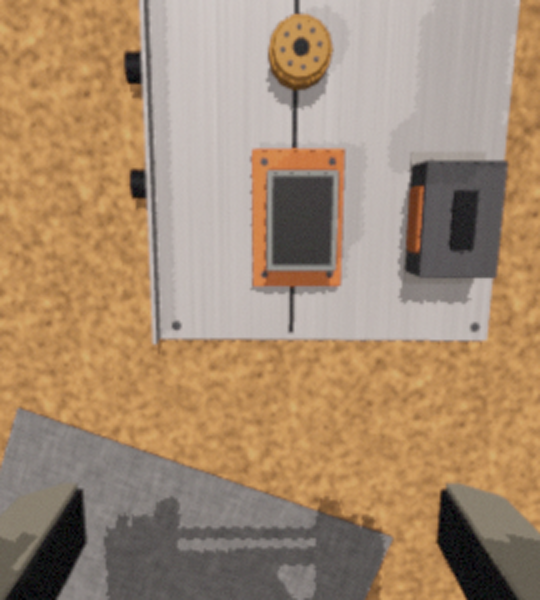

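Everything is in place so far: tube base on the line at crop (300,48), spreader and box level with the transformer (crop ~298,220). I still need to check the jack plate with the fixed cameras.

Run:
```python
from h import *
a=robot.grab_frame("side");b=robot.grab_frame("scene");obs=[]
for c in("side","scene"):
    k=robot.get_calibration(c);t=proj(c,(482,291,14),k)
    R=[d for d in robot.regions_of(c,"jack_plate") if np.linalg.norm(np.array(d["location"])-t)<14]
    if R: print(c,fit("jack_plate",[(c,k,R[0]["region"].astype(float))],(482,291),z=4))
cv2.imwrite("pics/s9.png",cv2.resize(np.vstack([a[130:240,110:280],b[190:300,290:460]]),None,fx=2.7,fy=2.7,interpolation=cv2.INTER_CUBIC))
```

```text
side ([478.7, 285.4, 194.4], np.float64(0.073))
scene ([482.4, 292.8, 198.6], np.float64(0.149))
```

View pics/s9.png

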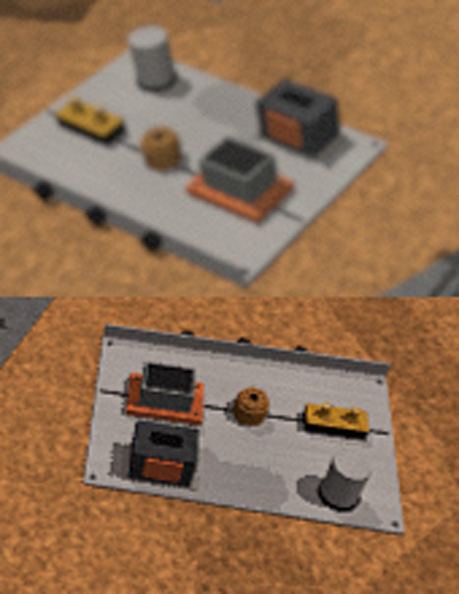

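All four parts stand on the line in both views, and the jack plate fits within about 6 mm of its target in each. I'm handing in.

```bash
python3 -c "
from rig import robot
print(robot.hand_in())"
```

```text
the job is handed in; nothing more can be done
None
```

I laid out the spreader with the potting box on top, the tube base and the jack plate on the chassis line, let go of everything, and handed the job in after about 31 s of robot time; the hand-in gave no verdict, but the last pictures showed every part in place.

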